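# Tidy the pharmacy test counter

## Task

Clear up the test counter: stand each medicine carton in the tray of its own colour and each test-strip vial in the holder that matches its cap, and lay the counting spatula in its pocket in the black shadow tray. Cartons and vials end upright, everything flat on the floor of its place, and no vial may fall over on the way.

Things in the scene. Friction and masses are not known exactly. Their poses are not given: they have to be found in the camera images.
- red_carton: Red medicine carton with a white band, standing on its long narrow side: 90 mm long (its x axis), 40 mm wide (y), 45 mm tall, about 80 g. Origin: centre of its underside, z up. The two ends are alike for this job.
- green_carton: Green medicine carton with a white band, standing on its long narrow side: 90 mm long (its x axis), 40 mm wide (y), 45 mm tall, about 80 g. Origin: centre of its underside, z up. The two ends are alike for this job.
- blue_vial: Blue-capped test-strip vial, a white tube standing upright with a blue cap, 30 mm across and 70 mm tall overall (the cap, equally wide, is the top 18 mm), about 40 g. Origin: centre of its underside, z up.
- yellow_vial: Yellow-capped test-strip vial, a white tube standing upright with a yellow cap, 30 mm across and 70 mm tall overall (the cap, equally wide, is the top 18 mm), about 40 g. Origin: centre of its underside, z up.
- spatula: Tablet-counting spatula lying flat, 160 mm long, 45 g: orange handle with a black sleeve, 14 mm wide and tall, from x = -80 to +35 mm; flat steel blade, 44 mm wide, 4 mm thick, from x = +35 to +80 mm. Origin: midway along its length on the underside, within 3 mm of its centre of mass (grip here, across y); x points to the blade, z up.
- red_tray: Fixed low open tray of red plastic, outside 120 mm (its x) by 72 mm (y) and 18 mm tall, walls 4 mm and floor 4 mm thick, so the inside is 112 by 64 mm: a carton fits with its length along the tray's length, either way round. Origin: centre of its underside, on the table, z up.
- green_tray: Fixed low open tray of green plastic, outside 120 mm (its x) by 72 mm (y) and 18 mm tall, walls 4 mm and floor 4 mm thick, so the inside is 112 by 64 mm: a carton fits with its length along the tray's length, either way round. Origin: centre of its underside, on the table, z up.
- blue_holder: Fixed square holder of blue plastic, 70 by 70 mm, 22 mm tall, with one round well in its middle, 48 mm across and 18 mm deep (well floor 4 mm above the table). Origin: centre of its underside, below the well's centre, z up.
- yellow_holder: Fixed square holder of yellow plastic, 70 by 70 mm, 22 mm tall, with one round well in its middle, 48 mm across and 18 mm deep (well floor 4 mm above the table). Origin: centre of its underside, below the well's centre, z up.
- shadow_tray: Fixed black tray with white-floored pocket, 190 (x) by 100 (y) mm, 13 tall; pocket floor 3 mm up. Pocket = spatula outline plus 8 mm all round: channel 28 wide, x -88 to +27; blade bay 60 wide, x +27 to +88; finger recess x -20 to +20, 84 wide in y, equally deep. Spatula fits one way: origin over origin, x along x. Origin: centre of underside; x to the blade bay, z up.
Not all that is in view belongs to the job. There is more than one size of the red_tray; the one meant has the size given above. What is shaped like the green_carton but orange is not meant.

How it is judged:
By the outcome, as a careful person would: the job done as asked, in the order asked, and still so for the second after the job is handed in, with the robot touching nothing.
It also fails if it takes over 120 s, if anything falls off the work surface, if the arm or the gripper's body presses on something with over 40 N, if the wrist force passes 120 N, or if a joint passes its speed limit or range.

## Robot

A 6-joint arm with a two-finger parallel gripper is mounted at the origin on the work surface. World frame = base frame: x ahead of the robot, y to its left, z up, the work surface at z = 0. Lengths are in m, angles in degrees, forces in N, time in s.
With the tool pointing down it reaches from about 0.35 to 0.875 m from the base axis. Payload 4.2 kg.
Tool frame: the origin (TCP) lies at the very end of the fingers, on their centre line; the grasp point (between the pads) lies 19 mm behind it; z points along the fingers, y is the direction in which the jaws open and shut (so a half turn about z gives the same grasp; the last joint's range is limited). The gripper opens to 85 mm and grips with 20 to 120 N. Pads are 22 mm wide; open, the fingers measure 114 mm over their backs; the gripper's body (76 mm by 85 mm) begins 54 mm behind the grasp point. The pads swing forward as they close: fully open they stand 13 mm farther back than shut.
Start: joints at [-53.766, 22.042, 0.453, 0, -68.411, -14.817], TCP at [0.228, -0.582, 0.231] pointing down, gripper open.
Joint ranges: [-179.83, 179.83], [-69.29, 118.12], [-61.27, 80.66], [-181.25, 117.63], [-171.15, -9.14], [-177.46, 177.46]. Speed limits (degrees/s): [159.86, 159.86, 180, 180, 180, 180].

## Interface

Orientations are given as a 3x3 rotation matrix whose columns are the frame's x, y, z axes.
In Python, from workcell import state, capture, get_calibration, close_job gives the robot as it stands.
- The arm moves only by the shell command python3 -m crank 'ROWS' [FORCE]. ROWS is JSON, a list of rows, each a list of 7 numbers: the closure in counts, from 0 (fully open) to 255 (shut), then the shift along the world's x, y, z in m, then the turn, a rotation vector about the world's x, y, z in rad. In form: [[grip, dx, dy, dz, rx, ry, rz], ...]. A call has 1 to 10 rows; each row is the pose to reach, as a shift and turn from the pose commanded when the call began; what a row does not reach only later rows make up. A row lasts 1/8 s, in which the tool goes at most 62.5 mm and 10.7 degrees, less where a joint would pass 70% of its speed; a pose out of reach is approached as far as the arm can. A call with a gripper value outside its range is refused whole. The fingers move at their own pace and stop on an object; FORCE is the grip in N (left out, the last holds). Time passes only in rows, so rows that repeat a pose let the fingers close. It gives the time, the measured TCP pose, the force and the opening at its end, in the units of the state.
- state(): the state, without advancing time (a new reading comes with each control period).
- capture(name): name is "scene" or "top" or "wrist"; returns (picture, depth): 384x512x3 uint8, blue, green, red; 384x512 float32, m along the optical axis (not along the pixel's ray), 0 where there is no reading.
- get_calibration(name): a dict with "fx", "fy", "cx", "cy" (pixels), "dist_coeffs" ([k1, k2, p1, p2, k3] as OpenCV has them; the pictures are not rectified), "eye" and "attitude" of the camera in the world. Camera axes: x right, y up, looking along -z (the intrinsics and any distortion apply to the point x, -y, -z); pixel columns grow to the right and rows downward; lengths in m; the calibration is good to about 2 mm. A picture is of the moment at which its call begins: read the wrist's pose just before it. get_calibration takes no time and is no camera call; for the wrist camera it gives the pose at the moment of the call.
- close_job(): hands the job in, once; it reports no verdict.
The state is a dict: "clock": time; "joint_pos": joint angles; "qd": joint speeds; "joint_efforts": joint torques, N m; "position": TCP position; "ee_rot": TCP orientation; "force": force on the tool from outside, world axes, zero at the start; "torque": the same for the moment, N m; "opening": finger opening in m.
Only numpy, scipy, OpenCV 4.12 (cv2) and the standard library are available. Lean on these libraries where they do the work, as an engineer would, in place of code of your own. Each camera call takes 0.05 s, during which the arm holds its last target. There are 200 camera calls.

## Working session

There is one attempt and no reset: what is moved stays moved. The work goes in short steps, Python scripts to look and compute and a shell command to move; the robot and the scene stay as the last step left them, time stands still between calls to the robot, and variables do not carry over. Pictures are saved under pics/ and viewed, about 12 in all and at most 16, crops included, and the job is handed in when it is done.

```bash
mkdir -p pics; ls; python3 - <<'E'
from workcell import *
import cv2
s=state();print(s['clock'],s['position'],s['ee_rot'],s['opening'])
for n in ("top","scene"):
    p,d=capture(n);cv2.imwrite(f'pics/{n}0.png',p)
    import numpy as np
    np.savez(f'{n}0.npz',p=p,d=d)
    print(get_calibration(n))
E
```

```text
pics
0.0 [ 0.22802557 -0.58127688  0.23020996] [[-9.30996702e-01 -3.65026427e-01 -9.21133206e-04]
 [-3.65027570e-01  9.30994501e-01  2.02771351e-03]
 [ 1.17400932e-04  2.22403361e-03 -9.99997520e-01]] 0.08523713766015718
{'fx': 459.18074125406974, 'fy': 459.18074125406974, 'cx': 252.6972138583737, 'cy': 192.3609505866723, 'dist_coeffs': array([-0.16981488,  0.        ,  0.        ,  0.        ,  0.        ]), 'eye': array([ 0.13273548, -0.007918  ,  1.40859994]), 'attitude': array([[ 0.02466804,  0.97673239, -0.21303831],
       [-0.99969309,  0.02458797, -0.00302574],
       [ 0.00228284,  0.21304756,  0.97703916]])}
{'fx': 367.8308623913654, 'fy': 367.8308623913654, 'cx': 254.21012255720595, 'cy': 190.59247890500916, 'dist_coeffs': array([-0.0314664,  0.       ,  0.       ,  0.       ,  0.       ]), 'eye': array([ 0.99621037, -0.30222019,  0.86265369]), 'attitude': array([[ 0.50533338, -0.69065478,  0.51733369],
       [ 0.8628968 ,  0.40921636, -0.29656549],
       [-0.00687704,  0.59627003,  0.80275449]])}
```

View pics/top0.png

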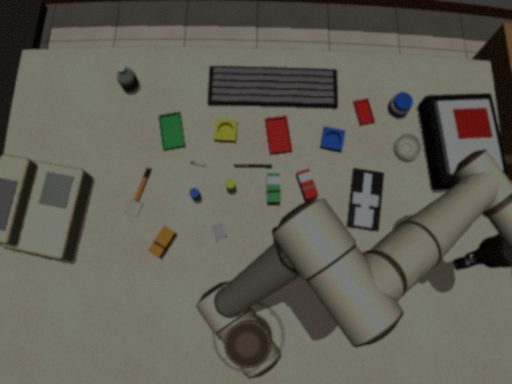

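View pics/scene0.png

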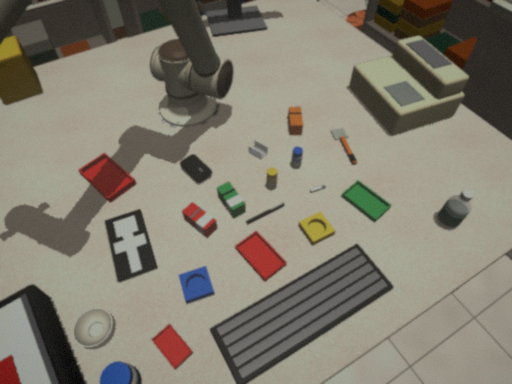

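The top view shows: green tray (172,131), yellow holder (226,131), red tray candidate A (278,135), blue holder (333,139), small red item C (364,111), green carton (273,188), red carton (307,185), blue vial (195,194), yellow vial (231,186), spatula (140,192), orange decoy (163,242) and shadow tray (366,200). The scene view adds red tray candidate B at (107,177), mostly under the arm in the top view. I'll measure next.

```bash
cat > h.py <<'E'
import numpy as np,cv2
from workcell import *
def rays(uv,c):
    K=np.array([[c['fx'],0,c['cx']],[0,c['fy'],c['cy']],[0,0,1]])
    n=cv2.undistortPoints(np.float64(uv).reshape(-1,1,2),K,c['dist_coeffs']).reshape(-1,2)
    return np.c_[n[:,0],-n[:,1],-np.ones(len(n))]@np.array(c['attitude']).T
def plane(uv,c,z):
    r=rays(uv,c);e=np.array(c['eye']);return e+r*((z-e[2])/r[:,2])[:,None]
def cloud(d,c):
    h,w=d.shape;v,u=np.mgrid[:h,:w];uv=np.c_[u.ravel(),v.ravel()]
    P=c['eye']+rays(uv,c)*d.ravel()[:,None];P[d.ravel()==0]=np.nan
    return P.reshape(h,w,3)
HUE={'red':[(0,6),(172,180)],'orange':[(7,17)],'yellow':[(22,34)],'green':[(45,85)],'blue':[(100,125)]}
def mask(p,col,s=110,v=35):
    H=cv2.cvtColor(p,cv2.COLOR_BGR2HSV);m=np.zeros(p.shape[:2],np.uint8)
    for a,b in HUE[col]: m|=cv2.inRange(H,(a,s,v),(b,255,255))
    return m
def blobs(m,amin=25):
    n,l,st,ce=cv2.connectedComponentsWithStats(m)
    return [(i,l==i,ce[i],st[i]) for i in range(1,n) if st[i,4]>=amin]
def rect(P):
    (x,y),(a,b),t=cv2.minAreaRect(np.float32((P[:,:2])*1000))
    if a<b:a,b,t=b,a,t+90
    return np.round([x,y,a,b,(t+90)%180-90],1)
E
python3 - <<'E'
from h import *
for n in('top','scene'):
    f=np.load(n+'0.npz');p,d=f['p'],f['d'];c=get_calibration(n);C=cloud(d,c)
    print(n)
    for col in HUE:
        m=mask(p,col);m=cv2.morphologyEx(m,cv2.MORPH_CLOSE,np.ones((5,5)))
        for i,b,ce,st in blobs(m):
            z=C[b][:,2];zt=np.nanpercentile(z,90)
            v,u=np.nonzero(b);
            R=rect(plane(np.c_[u,v],c,max(0,zt)))
            if abs(R[0])<1000 and R[2]<300:print(col,np.round(ce),'z10/50/90',np.round(np.nanpercentile(z,[10,50,90])*1000),'x y l w ang',R)
E
```

```text
top
red [364. 112.] z10/50/90 [-1.  3. 12.] x y l w ang [ 719.  -362.    83.9   49.9   14.4]
red [472. 123.] z10/50/90 [ 96. 100. 103.] x y l w ang [ 660.3 -694.6  114.5   95.6  -84.9]
red [278. 135.] z10/50/90 [-0.  4. 15.] x y l w ang [628.5 -79.9 121.6  70.3   8.7]
red [303. 171.] z10/50/90 [42. 44. 47.] x y l w ang [ 500.2 -155.3   36.6    6.   -69.7]
red [309. 190.] z10/50/90 [36. 44. 47.] x y l w ang [ 440.2 -174.8   58.9   42.    18.3]
orange [508. 159.] z10/50/90 [-425. -419. -414.] x y l w ang [ 578.6 -869.6   31.2   23.2   -6.7]
orange [141. 188.] z10/50/90 [ 7. 12. 16.] x y l w ang [441.8 349.1  81.2  14.  -17.6]
orange [163. 241.] z10/50/90 [26. 42. 47.] x y l w ang [271.8 263.6  86.5  45.3 -29.4]
yellow [225. 130.] z10/50/90 [ 1. 19. 24.] x y l w ang [635.4  89.3  73.5  67.5  -2.5]
yellow [230. 185.] z10/50/90 [54. 68. 73.] x y l w ang [444.9  64.6  30.8  24.    1.9]
green [171. 131.] z10/50/90 [-0.  4. 10.] x y l w ang [635.7 265.1 117.5  66.5  10.7]
green [273. 194.] z10/50/90 [40. 43. 47.] x y l w ang [426.1 -65.4  49.8  30.5   1. ]
blue [403. 101.] z10/50/90 [65. 69.
[... 1429 characters left out ...]
ow [272. 172.] z10/50/90 [66. 69. 71.] x y l w ang [454.8  64.4  28.8  25.3 -30.7]
yellow [316. 227.] z10/50/90 [ 3. 20. 23.] x y l w ang [642.2  89.1  73.7  72.8  87.6]
green [442.  41.] z10/50/90 [-201. -197. -194.] x y l w ang [ 167.7 1105.   115.5   94.5  -89.3]
green [227. 191.] z10/50/90 [43. 45. 47.] x y l w ang [431.4 -66.2  45.   34.    1.8]
green [366. 201.] z10/50/90 [2. 4. 9.] x y l w ang [636.6 269.7 113.9  65.5  13.1]
blue [297. 151.] z10/50/90 [68. 70. 72.] x y l w ang [424.9 171.3  25.8  21.6 -55.8]
blue [196. 284.] z10/50/90 [ 2. 19. 22.] x y l w ang [ 622.5 -253.3   69.6   66.1  -10.1]
blue [116. 374.] z10/50/90 [67. 69. 70.] x y l w ang [ 734.3 -471.7   60.6   38.6   60.3]
```

Red tray candidates are A (278,135 in top; 122x71 mm), B (107,177 in scene; about 172x97) and C (364,111; 84x50). Only A fits 120x72. The orange carton (163,242) is the decoy. I'll confirm with one enlarged crop and measure the shadow tray with it.

```bash
python3 - <<'E'
from h import *
f=np.load('top0.npz');p,d=f['p'],f['d'];c=get_calibration('top')
cv2.imwrite('pics/crop1.png',cv2.convertScaleAbs(cv2.resize(p[90:250,260:400],None,fx=3.7,fy=3.7,interpolation=cv2.INTER_CUBIC),alpha=1.4))
f=np.load('scene0.npz');ps=f['p']
for n,q,roi in(('top',p,(160,240,340,390)),('scene',ps,(200,290,95,165))):
    c=get_calibration(n);g=cv2.cvtColor(q,cv2.COLOR_BGR2GRAY)
    r0,r1,c0,c1=roi
    sub=np.zeros_like(g);sub[r0:r1,c0:c1]=(g[r0:r1,c0:c1]<55)*255
    B=max(blobs(sub),key=lambda b:b[3][4]);v,u=np.nonzero(B[1]);print(n,B[2],rect(plane(np.c_[u,v],c,.013)))
    Wm=cv2.fillPoly(np.zeros_like(g),[cv2.convexHull(np.c_[u,v].astype(np.int32))],255)&((g>85)*255).astype(np.uint8)
    Wm=cv2.erode(Wm,np.ones((1,1)))
    for b in blobs(Wm,60):
        v,u=np.nonzero(b[1]);P=plane(np.c_[u,v],c,.003);print('white',b[2],rect(P),P.mean(0),len(v))
c=get_calibration('wrist');print(c)
E
```

```text
top [365.31508516 195.16180049] [ 424.7 -356.3  187.9   98.1   -7.2]
white [364.73152709 203.42980296] [ 425.  -360.4  173.9   80.7   -1.3] [ 0.41269628 -0.35748409  0.003     ] 812
scene [130.85519922 250.23323615] [ 429.8 -355.6  188.7   95.    -7.3]
white [129.00898473 240.87960467] [ 423.6 -356.   173.8   85.2   -6. ] [ 0.41506776 -0.35520873  0.003     ] 1113
{'fx': 320.3842110913166, 'fy': 320.3842110913166, 'cx': 259.77310764174973, 'cy': 188.53775479531245, 'dist_coeffs': array([-0.04078019,  0.        ,  0.        ,  0.        ,  0.        ]), 'eye': array([ 0.15217307, -0.61117841,  0.3724681 ]), 'attitude': array([[-0.36567333, -0.88121763, -0.29956387],
       [ 0.93074262, -0.34583694, -0.11880654],
       [ 0.00109417, -0.32226124,  0.94665014]])}
```

View pics/crop1.png

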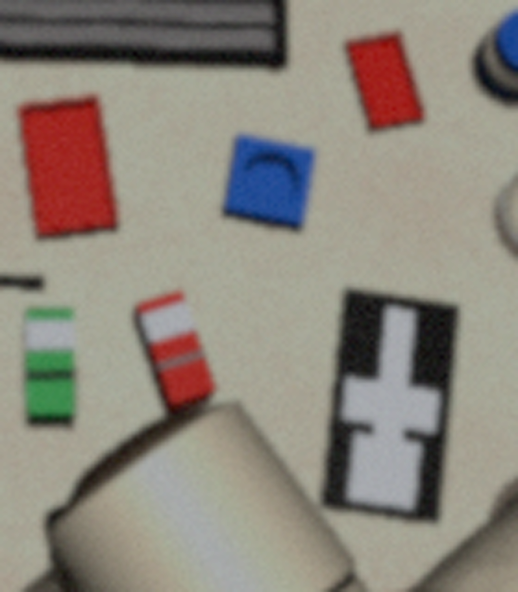

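The crop confirms that tray A (68,167 in crop) is clearly larger than slab C (385,82). The shadow tray's blade bay is at the lower end, towards −x, so its x axis is at about 172.8°. First move: above the red carton for a closer look.

```bash
python3 -m crank '[[0,0.23,0.415,-0.01,0,0,0],[0,0.23,0.415,-0.01,0,0,0],[0,0.23,0.415,-0.01,0,0,0],[0,0.23,0.415,-0.01,0,0,0],[0,0.23,0.415,-0.01,0,0,0],[0,0.23,0.415,-0.01,0,0,0],[0,0.23,0.415,-0.01,0,0,0],[0,0.23,0.415,-0.01,0,0,0],[0,0.23,0.415,-0.01,0,0,0],[0,0.23,0.415,-0.01,0,0,0]]' 40
cat >> h.py <<'E'
def carton(p,d,c,col,z=(.038,.053)):
    "top-face rect from all pixels at top height near the colour, white band included"
    C=cloud(d,c);m=mask(p,col)>0
    zz=(C[...,2]>z[0])&(C[...,2]<z[1])
    m=m&zz; out=[]
    k=cv2.morphologyEx(np.uint8(m)*255,cv2.MORPH_CLOSE,np.ones((45,45)))
    k=np.uint8((k>0)&zz)*255
    k=cv2.morphologyEx(k,cv2.MORPH_OPEN,np.ones((3,3)))
    for b in blobs(k,150):
        v,u=np.nonzero(b[1]);out.append((np.round(b[2]),rect(plane(np.c_[u,v],c,.045)),len(v)))
    return out
def tray(p,c,col,z=.018,amin=150):
    out=[]
    for b in blobs(cv2.morphologyEx(mask(p,col),cv2.MORPH_CLOSE,np.ones((7,7))),amin):
        v,u=np.nonzero(b[1]);out.append((np.round(b[2]),rect(plane(np.c_[u,v],c,z)),len(v)))
    return out
def tcp():
    s=state();R=np.array(s['ee_rot']);print('t',round(s['clock'],2),'tcp mm',np.round(np.array(s['position'])*1000,1),'xang',round(np.degrees(np.arctan2(R[1,0],R[0,0])),2),'tilt',np.round(R[:2,2],4),'open',round(s['opening']*1000,1),'F',np.round(s['force'],1))
E
python3 - <<'E'
from h import *
tcp();c=get_calibration('wrist');p,d=capture('wrist');cv2.imwrite('pics/w1.png',p);np.savez('w1.npz',p=p,d=d)
print(carton(p,d,c,'red'));print(carton(p,d,c,'green'));print(tray(p,c,'red'))
E
```

```text
clock: 1.35
position: [0.4578, -0.1669, 0.221]
ee_rot: [[-0.931, -0.365, -0.001], [-0.365, 0.931, 0.0], [0.001, 0.0, -1.0]]
force: [-0.1, -0.4, 0.2]
opening: 0.0854
t 1.35 tcp mm [ 457.8 -166.9  221. ] xang -158.57 tilt [-0.001   0.0001] open 85.4 F [-0.1 -0.4  0.2]
[(array([256., 164.]), array([ 462.8, -169.2,   90.4,   39.7,   19.4]), 3218)]
[(array([354., 186.]), array([447.6, -66. ,  89. ,  39. ,   1.5]), 2654)]
[(array([256., 147.]), array([ 449.2, -173.7,   62.9,   43.3,   20.2]), 2207), (array([254., 204.]), array([ 511.5, -152.8,   41.9,    9.7,  -70.9]), 289), (array([ 52., 283.]), array([ 713.2, -356.8,   92.6,   56.4,   13.7]), 2430), (array([275., 297.]), array([625.7, -80.2, 129. ,  72.7,   9. ]), 4573)]
```

View pics/w1.png

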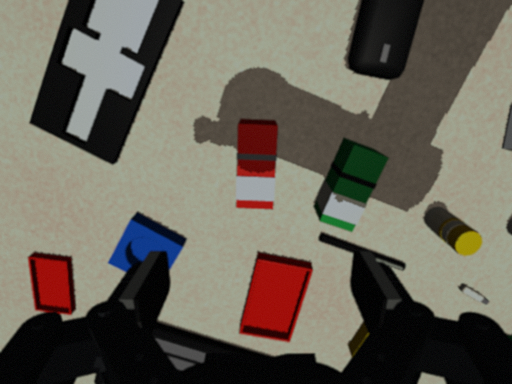

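The wrist view shows the red carton (256,164), green carton (354,186), red tray A (275,297) and small tray C (52,283). Carton sizes match, at 90x40. Grasping red with the tips high enough to clear the tray walls.

```bash
python3 -m crank '[[0,0.005,-0.0023,-0.06,0,0,-0.035],[0,0.005,-0.0023,-0.12,0,0,-0.035],[0,0.005,-0.0023,-0.17,0,0,-0.035],[0,0.005,-0.0023,-0.205,0,0,-0.035],[0,0.005,-0.0023,-0.205,0,0,-0.035],[255,0.005,-0.0023,-0.205,0,0,-0.035],[255,0.005,-0.0023,-0.205,0,0,-0.035],[255,0.005,-0.0023,-0.205,0,0,-0.035],[255,0.005,-0.0023,-0.205,0,0,-0.035],[255,0.005,-0.0023,-0.205,0,0,-0.035]]' 40
```

```text
clock: 2.65
position: [0.4645, -0.1693, 0.018]
ee_rot: [[-0.943, -0.333, 0.003], [-0.333, 0.943, -0.0], [-0.003, -0.002, -1.0]]
force: [-1.7, -0.3, 6.4]
opening: 0.0397
```

```bash
python3 -m crank '[[255,0,0,0.05,0,0,0],[255,0.01,0.006,0.07,0,0,-0.03],[255,0.05,0.028,0.07,0,0,-0.08],[255,0.1,0.055,0.07,0,0,-0.13],[255,0.15,0.082,0.07,0,0,-0.1815],[255,0.166,0.0896,0.06,0,0,-0.1815],[255,0.166,0.0896,0.03,0,0,-0.1815],[255,0.166,0.0896,0.012,0,0,-0.1815],[255,0.166,0.0896,0.005,0,0,-0.1815],[255,0.166,0.0896,0.005,0,0,-0.1815]]'
```

```text
clock: 3.9
position: [0.629, -0.0799, 0.0223]
ee_rot: [[-0.988, -0.157, 0.001], [-0.157, 0.988, -0.0], [-0.001, -0.0, -1.0]]
force: [-0.2, 0.1, -1.0]
opening: 0.0392
```

```bash
python3 -m crank '[[0,0,0,0,0,0,0],[0,0,0,0,0,0,0],[0,0,0,0,0,0,0],[0,0,0,0.03,0,0,0],[0,0,0,0.09,0,0,0],[0,-0.04,0.003,0.13,0,0,-0.05],[0,-0.1,0.008,0.17,0,0,-0.1],[0,-0.16,0.014,0.18,0,0,-0.132],[0,-0.181,0.014,0.18,0,0,-0.132],[0,-0.181,0.014,0.18,0,0,-0.132]]'
python3 - <<'E'
from h import *
tcp();c=get_calibration('wrist');p,d=capture('wrist');cv2.imwrite('pics/w2.png',p);np.savez('w2.npz',p=p,d=d)
print(carton(p,d,c,'red',(.043,.056)));print(carton(p,d,c,'green'));print(tray(p,c,'red'))
for q in('top',):
    c=get_calibration(q);p,d=capture(q);np.savez('top1.npz',p=p,d=d);print(carton(p,d,c,'red',(.043,.056)),tray(p,c,'red',amin=60)); print(tray(p,c,'green'))
E
```

```text
clock: 5.15
position: [0.4466, -0.0655, 0.2023]
ee_rot: [[-1.0, -0.026, 0.002], [-0.026, 1.0, 0.001], [-0.002, 0.001, -1.0]]
force: [-0.0, -0.0, -0.6]
opening: 0.0854
t 5.15 tcp mm [446.6 -65.5 202.3] xang -178.52 tilt [0.0018 0.0006] open 85.4 F [-0.  -0.  -0.6]
[(array([243., 318.]), array([629.6, -79.3,  93.9,  41. ,   9.7]), 2171)]
[(array([260., 167.]), array([448.2, -64.9,  88.4,  38.5,   1.8]), 3515)]
[(array([244., 295.]), array([625.5, -78.8, 129.2,  72.1,   8.9]), 4443), (array([248., 349.]), array([700.5, -73.8,  44. ,  10.8, -79. ]), 188)]
[] [(array([364., 112.]), array([ 716.5, -360.6,   83.7,   49.9,   13.8]), 352), (array([472., 123.]), array([ 694.7, -739.2,  122.3,  102.2,  -84.4]), 931), (array([362., 279.]), array([ 176.6, -342.7,  156.6,   96.3,   17.1]), 1607)]
[(array([170., 130.]), array([632.9, 263.4, 116.8,  66.2,  10.7]), 616), (array([273., 194.]), array([434. , -68. ,  47.6,  34.2,   1.4]), 181)]
```

View pics/w2.png

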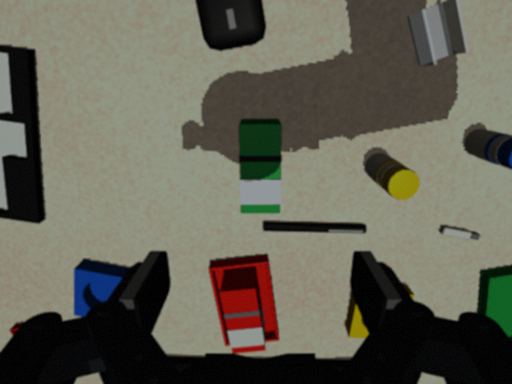

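The red carton stands inside its tray (243,318), and the green carton is centred under the tool (260,167). Grasping it.

```bash
python3 -m crank '[[0,0.001,0,-0.06,0,0,0.003],[0,0.001,0,-0.12,0,0,0.003],[0,0.001,0,-0.165,0,0,0.003],[0,0.001,0,-0.185,0,0,0.003],[0,0.001,0,-0.185,0,0,0.003],[255,0.001,0,-0.185,0,0,0.003],[255,0.001,0,-0.185,0,0,0.003],[255,0.001,0,-0.185,0,0,0.003],[255,0.001,0,-0.185,0,0,0.003],[255,0.001,0,-0.185,0,0,0.003]]'
```

```text
clock: 6.5
position: [0.4502, -0.0653, 0.0174]
ee_rot: [[-1.0, -0.029, 0.003], [-0.029, 1.0, 0.0], [-0.003, 0.0, -1.0]]
force: [-1.1, 1.1, 5.8]
opening: 0.0394
```

```bash
python3 -m crank '[[255,0,0,0.05,0,0,0],[255,0,0,0.11,0,0,0],[255,0.005,0.04,0.15,0,0,0.03],[255,0.01,0.09,0.15,0,0,0.07],[255,0.02,0.14,0.15,0,0,0.11],[255,0.03,0.2,0.15,0,0,0.15],[255,0.04,0.25,0.15,0,0,0.178],[255,0.05,0.285,0.15,0,0,0.178],[255,0.05,0.295,0.15,0,0,0.178],[255,0.05,0.295,0.15,0,0,0.178]]'
python3 - <<'E'
from h import *
tcp();c=get_calibration('wrist');p,d=capture('wrist');cv2.imwrite('pics/w3.png',p);np.savez('w3.npz',p=p,d=d)
m=mask(p,'green',90,25);
for b in blobs(m,200):
    v,u=np.nonzero(b[1]);print(b[2],rect(plane(np.c_[u,v],c,.018)),b[3])
E
```

```text
clock: 7.75
position: [0.4985, 0.2293, 0.1658]
ee_rot: [[-0.979, -0.205, -0.001], [-0.205, 0.979, -0.001], [0.001, -0.0, -1.0]]
force: [-0.6, 0.2, -1.0]
opening: 0.0392
t 7.75 tcp mm [498.5 229.3 165.8] xang -168.16 tilt [-0.0013 -0.0007] open 39.2 F [-0.6  0.2 -1. ]
[259.80706316 202.68064132] [530.5 236.4 100.2  99.1 -78.1] [ 208  154  104   96 9231]
[259.76472329 279.36874815] [615.4 254.1  99.9  43.9 -78.1] [ 212  262   96   36 3379]
[259.86123853 350.85665138] [713.7 275.1  98.6  20.  -78. ] [218 346  85  14 872]
```

View pics/w3.png

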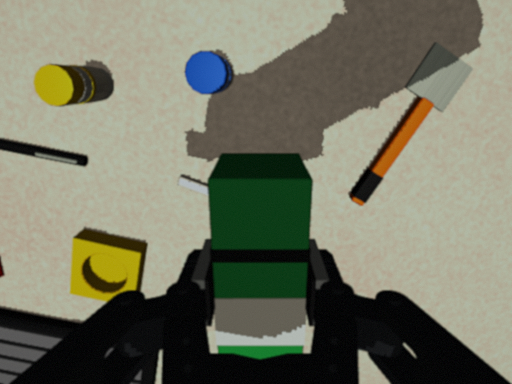

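The held carton hides the tray in this view. The wrist view also shows the spatula (410,130), blue vial (208,72), yellow vial (55,85) and yellow holder (108,265). I'll recompute the green tray from the saved pictures with a looser mask, and use this picture for the others.

```bash
cat >> h.py <<'E'
def cap(p,d,c,col,amin=60):
    "vial: centre of the cap's top face (z 0.063..0.08) by colour and depth"
    C=cloud(d,c);m=np.uint8((mask(p,col)>0)&(C[...,2]>.064)&(C[...,2]<.082))*255
    for b in blobs(m,amin):
        q=C[b[1]];(x,y),r=cv2.minEnclosingCircle(np.float32(plane(np.argwhere(b[1])[:,::-1],c,np.nanmedian(q[:,2]))[:,:2]*1000))
        print(col,np.round(b[2]),'xy',round(x,1),round(y,1),'dia',round(2*r,1),'z',round(np.nanmedian(q[:,2])*1000,1))
E
python3 - <<'E'
from h import *
for n in('top','scene'):
    f=np.load(n+'0.npz');p,d=f['p'],f['d'];c=get_calibration(n)
    for s,v in((110,35),(70,25),(50,20)):
        m=mask(p,'green',s,v)
        for b in blobs(m,300):
            vv,uu=np.nonzero(b[1]);R=rect(plane(np.c_[uu,vv],c,.018))
            if 500<R[0]<700:print(n,s,R)
E
python3 - <<'E'
from h import *
import sys
f=np.load('w3.npz');p,d=f['p'],f['d'];c=get_calibration('wrist')
cap(p,d,c,'blue');cap(p,d,c,'yellow')
C=cloud(d,c)
print('yholder',tray(p,c,'yellow',.022,300))
m=mask(p,'orange',120,60)
for b in blobs(m,100):
    v,u=np.nonzero(b[1]);print('orange',b[2],rect(plane(np.c_[u,v],c,.014)))
E
```

```text
top 110 [632.9 263.5 116.8  66.1  10.7]
top 70 [634.  264.1 120.1  70.6  11. ]
top 50 [634.2 264.3 123.9  73.4  11.2]
scene 110 [641.4 262.5 112.2  60.7  10.9]
scene 70 [639.4 263.3 119.5  76.8  11. ]
scene 50 [638.6 262.8 121.7  82.5  11.4]
blue [206.  72.] xy 421.3 173.9 dia 29.6 z 69.7
yellow [55. 85.] xy 451.7 68.2 dia 32.8 z 69.7
yholder [(array([63., 84.]), array([455.7,  47.1,  55.6,  34.2, -79. ]), 2016), (array([105., 265.]), array([634. ,  93.2,  83.8,  74.6,  -2.1]), 4314)]
orange [402.29185868 136.66743472] [441.3 350.9  80.1  14.5 -18. ]
```

```bash
python3 -m crank '[[255,0.05,0.012,-0.03,0,0,-0.015],[255,0.1,0.025,-0.07,0,0,-0.015],[255,0.13,0.0335,-0.09,0,0,-0.015],[255,0.14,0.0347,-0.115,0,0,-0.015],[255,0.14,0.0347,-0.135,0,0,-0.015],[255,0.14,0.0347,-0.145,0,0,-0.015],[255,0.14,0.0347,-0.145,0,0,-0.015],[0,0.14,0.0347,-0.145,0,0,-0.015],[0,0.14,0.0347,-0.145,0,0,-0.015],[0,0.14,0.0347,-0.145,0,0,-0.015]]'
```

```text
clock: 9.05
position: [0.6393, 0.2643, 0.0217]
ee_rot: [[-0.982, -0.19, 0.001], [-0.19, 0.982, 0.0], [-0.001, 0.0, -1.0]]
force: [-0.8, 0.1, -0.1]
opening: 0.0853
```

```bash
python3 -m crank '[[0,0,0,0.03,0,0,0],[0,0,0,0.09,0,0,0],[0,-0.05,-0.02,0.13,0,0,0],[0,-0.1,-0.04,0.16,0,0,0],[0,-0.15,-0.06,0.18,0,0,0],[0,-0.2,-0.082,0.18,0,0,0],[0,-0.218,-0.09,0.18,0,0,0],[0,-0.218,-0.09,0.18,0,0,0],[0,-0.218,-0.09,0.18,0,0,0]]'
python3 - <<'E'
from h import *
tcp();c=get_calibration('wrist');p,d=capture('wrist');cv2.imwrite('pics/w4.png',p);np.savez('w4.npz',p=p,d=d)
print(carton(p,d,c,'green',(.043,.056)))
cap(p,d,c,'blue');cap(p,d,c,'yellow')
E
```

```text
clock: 10.18
position: [0.422, 0.1747, 0.2017]
ee_rot: [[-0.982, -0.19, 0.001], [-0.19, 0.982, 0.001], [-0.001, 0.0, -1.0]]
force: [-0.4, -0.5, 0.4]
opening: 0.0854
t 10.18 tcp mm [422.  174.7 201.7] xang -169.03 tilt [0.0011 0.0006] open 85.4 F [-0.4 -0.5  0.4]
[(array([299., 338.]), array([617. , 260.8,  45.6,  41. ,  12.4]), 1039)]
blue [259. 174.] xy 420.6 173.7 dia 28.8 z 69.6
yellow [137. 184.] xy 450.6 67.0 dia 30.7 z 69.6
```

View pics/w4.png

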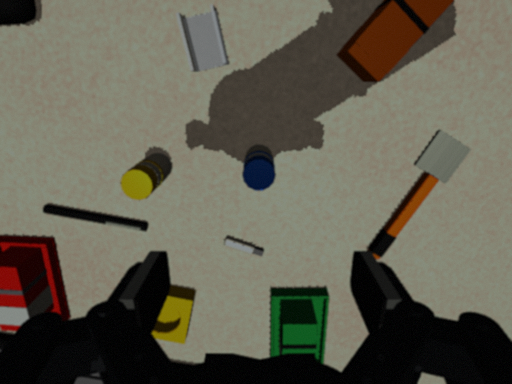

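The green carton sits in its tray (300,320), and the blue vial is centred (259,174). Grasping it with a gentle force.

```bash
python3 -m crank '[[0,-0.0014,-0.001,-0.06,0,0,0],[0,-0.0014,-0.001,-0.11,0,0,0],[0,-0.0014,-0.001,-0.15,0,0,0],[0,-0.0014,-0.001,-0.17,0,0,0],[0,-0.0014,-0.001,-0.17,0,0,0],[255,-0.0014,-0.001,-0.17,0,0,0],[255,-0.0014,-0.001,-0.17,0,0,0],[255,-0.0014,-0.001,-0.17,0,0,0],[255,-0.0014,-0.001,-0.17,0,0,0],[255,-0.0014,-0.001,-0.17,0,0,0]]' 30
```

```text
clock: 11.48
position: [0.4203, 0.1736, 0.0322]
ee_rot: [[-0.982, -0.191, 0.001], [-0.191, 0.982, 0.001], [-0.001, 0.001, -1.0]]
force: [-0.8, -0.8, 5.5]
opening: 0.0293
```

```bash
python3 -m crank '[[255,0,0,0.03,0,0,0],[255,0,0,0.08,0,0,0],[255,0.005,-0.02,0.12,0,0,0],[255,0.02,-0.06,0.15,0,0,0],[255,0.04,-0.11,0.15,0,0,0],[255,0.06,-0.165,0.15,0,0,0],[255,0.08,-0.22,0.15,0,0,0],[255,0.1,-0.27,0.15,0,0,0],[255,0.11,-0.304,0.15,0,0,0],[255,0.11,-0.304,0.15,0,0,0]]'
python3 - <<'E'
from h import *
tcp();c=get_calibration('wrist');p,d=capture('wrist');cv2.imwrite('pics/w5.png',p);np.savez('w5.npz',p=p,d=d)
C=cloud(d,c);m=np.uint8((mask(p,'blue',80,25)>0)&(C[...,2]>.015)&(C[...,2]<.03))*255
for b in blobs(m,200):
    v,u=np.nonzero(b[1]);print(b[2],rect(plane(np.c_[u,v],c,.022)))
print(tray(p,c,'blue',.022))
E
```

```text
clock: 12.72
position: [0.5298, -0.1328, 0.1805]
ee_rot: [[-0.983, -0.186, -0.001], [-0.186, 0.983, 0.0], [0.001, 0.0, -1.0]]
force: [-0.1, -0.0, -0.5]
opening: 0.0294
t 12.72 tcp mm [ 529.8 -132.8  180.5] xang -169.27 tilt [-0.0012  0.0001] open 29.4 F [-0.1 -0.  -0.5]
[130.65821918 227.08047945] [ 618.6 -252.6   73.5   70.9  -10.4]
[(array([132., 225.]), array([ 616. , -251.9,   78.6,   70.7,  -10.2]), 4537), (array([260., 287.]), array([ 657.9, -104.4,  130.3,   83.3,    2.4]), 4879)]
```

View pics/w5.png

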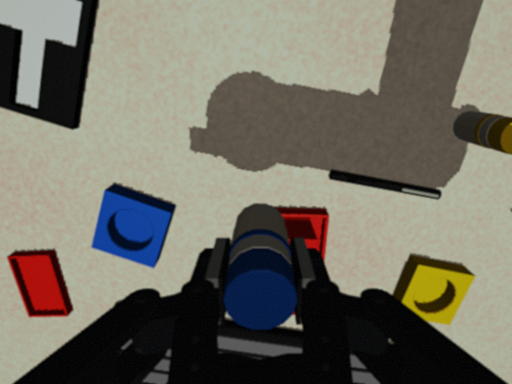

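The wrist view shows the blue holder (131,227), measured about 71 mm square at (618.5,−252.8). Moving over it and lowering.

```bash
python3 -m crank '[[255,0.03,-0.04,0,0,0,0],[255,0.06,-0.08,-0.02,0,0,0],[255,0.08,-0.11,-0.04,0,0,0],[255,0.0885,-0.1215,-0.06,0,0,0],[255,0.0885,-0.1215,-0.09,0,0,0],[255,0.0885,-0.1215,-0.11,0,0,0],[255,0.0885,-0.1215,-0.11,0,0,0]]'
```

```text
clock: 13.65
position: [0.6167, -0.2505, 0.0693]
ee_rot: [[-0.982, -0.191, -0.005], [-0.191, 0.982, 0.001], [0.005, 0.002, -1.0]]
force: [0.6, -0.3, -0.6]
opening: 0.0294
```

```bash
python3 -m crank '[[255,0.0015,-0.002,-0.012,0,0,0],[255,0.0015,-0.002,-0.024,0,0,0],[255,0.0015,-0.002,-0.031,0,0,0],[255,0.0015,-0.002,-0.033,0,0,0],[255,0.0015,-0.002,-0.033,0,0,0]]'
```

```text
clock: 14.28
position: [0.6199, -0.2544, 0.0383]
ee_rot: [[-0.982, -0.19, 0.0], [-0.19, 0.982, -0.0], [-0.0, -0.0, -1.0]]
force: [-0.5, 0.2, -0.2]
opening: 0.0291
```

```bash
python3 -m crank '[[255,-0.001,0.001,-0.0015,0,0,0],[255,-0.001,0.001,-0.002,0,0,0],[200,-0.001,0.001,-0.002,0,0,0],[150,-0.001,0.001,-0.002,0,0,0],[100,-0.001,0.001,-0.002,0,0,0],[0,-0.001,0.001,-0.002,0,0,0],[0,-0.001,0.001,-0.002,0,0,0],[0,-0.001,0.001,0.03,0,0,0],[0,-0.001,0.001,0.09,0,0,0],[0,-0.001,0.001,0.15,0,0,0]]'
python3 -m crank '[[0,-0.02,0.05,0.02,0,0,0],[0,-0.05,0.1,0.02,0,0,0],[0,-0.08,0.155,0.02,0,0,0],[0,-0.11,0.21,0.02,0,0,0],[0,-0.14,0.265,0.02,0,0,0],[0,-0.169,0.322,0.02,0,0,0],[0,-0.169,0.322,0.02,0,0,0],[0,-0.169,0.322,0.02,0,0,0]]'
python3 - <<'E'
from h import *
tcp();c=get_calibration('wrist');p,d=capture('wrist');cv2.imwrite('pics/w6.png',p);np.savez('w6.npz',p=p,d=d)
cap(p,d,c,'yellow');print(tray(p,c,'yellow',.022,300))
c=get_calibration('scene');p,d=capture('scene');cap(p,d,c,'blue',10)
cv2.imwrite('pics/s1.png',cv2.resize(p[150:350,60:420],None,fx=2,fy=2))
E
```

```text
clock: 15.52
position: [0.6185, -0.2533, 0.1897]
ee_rot: [[-0.982, -0.19, -0.001], [-0.19, 0.982, -0.0], [0.001, 0.0, -1.0]]
force: [1.2, -0.1, 0.3]
opening: 0.0853
clock: 16.52
position: [0.4499, 0.0689, 0.2086]
ee_rot: [[-0.982, -0.191, 0.001], [-0.191, 0.982, 0.0], [-0.001, 0.0, -1.0]]
force: [-0.7, -1.2, 0.2]
opening: 0.0857
t 16.52 tcp mm [449.9  68.9 208.6] xang -168.97 tilt [0.0007 0.0002] open 85.7 F [-0.7 -1.2  0.2]
yellow [256. 174.] xy 450.8 65.9 dia 30.0 z 69.5
[(array([256., 170.]), array([460.6,  67.2,  41.9,  32.1,  11.1]), 960), (array([249., 304.]), array([633.3,  91.1,  83.8,  70.8,  -2. ]), 3048)]
blue [193. 274.] xy 621.2 -252.2 dia 29.6 z 72.9
blue [116. 374.] xy 741.3 -477.2 dia 59.9 z 68.7
```

View pics/s1.png

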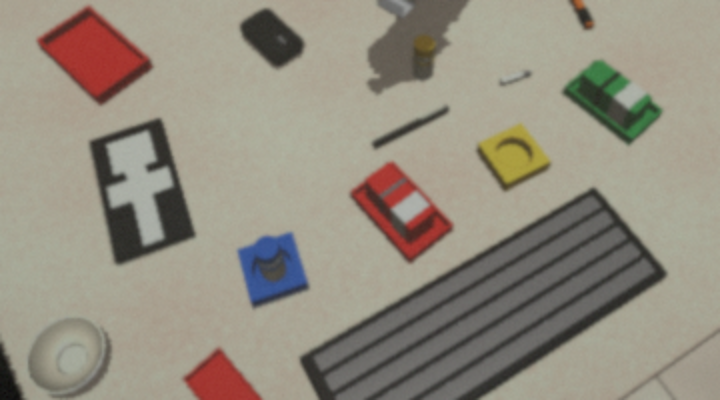

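The blue vial stands in its holder (270,262 in the crop), and both cartons are in their trays. Yellow vial next.

```bash
python3 -m crank '[[0,0.001,-0.003,-0.06,0,0,0],[0,0.001,-0.003,-0.11,0,0,0],[0,0.001,-0.003,-0.155,0,0,0],[0,0.001,-0.003,-0.177,0,0,0],[0,0.001,-0.003,-0.177,0,0,0],[255,0.001,-0.003,-0.177,0,0,0],[255,0.001,-0.003,-0.177,0,0,0],[255,0.001,-0.003,-0.177,0,0,0],[255,0.001,-0.003,-0.177,0,0,0],[255,0.001,-0.003,-0.177,0,0,0]]' 30
```

```text
clock: 17.88
position: [0.4514, 0.066, 0.0323]
ee_rot: [[-0.982, -0.191, 0.002], [-0.191, 0.982, 0.0], [-0.002, 0.0, -1.0]]
force: [-0.8, -0.7, 6.8]
opening: 0.0294
```

```bash
python3 -m crank '[[255,0,0,0.03,0,0,0],[255,0,0,0.07,0,0,0],[255,0.01,0,0.09,0,0,0],[255,0.04,0.005,0.09,0,0,0],[255,0.08,0.01,0.09,0,0,0],[255,0.12,0.015,0.09,0,0,0],[255,0.16,0.02,0.09,0,0,0],[255,0.186,0.0245,0.08,0,0,0],[255,0.186,0.0245,0.05,0,0,0],[255,0.186,0.0245,0.05,0,0,0]]'
python3 - <<'E'
from h import *
f=np.load('w3.npz');p,d=f['p'],f['d']
# wrist calibration at w3 reconstructed from TCP: offset in tool frame
c=get_calibration('wrist');s=state();R=np.array(s['ee_rot']);T=np.array(s['position'])
off=R.T@(c['eye']-T);Rc=R.T@np.array(c['attitude'])
for n,pos,ang in(('w3',(.4985,.2293,.1658),-168.16),('w5',(.5298,-.1328,.1805),-169.27),('w6',(.4499,.0689,.2086),-168.97)):
    f=np.load(n+'.npz');p,d=f['p'],f['d'];a=np.radians(ang);x=np.array([np.cos(a),np.sin(a),0]);z=np.array([0,0,-1.]);Rt=np.c_[x,np.cross(z,x),z]
    c['eye']=np.array(pos)+Rt@off;c['attitude']=Rt@Rc
    C=cloud(d,c);m=np.uint8((mask(p,'yellow',80,25)>0)&(C[...,2]>.016)&(C[...,2]<.03))*255
    for b in blobs(m,200):
        v,u=np.nonzero(b[1]);print(n,b[2],rect(plane(np.c_[u,v],c,.022)))
tcp()
E
```

```text
clock: 19.12
position: [0.6347, 0.0896, 0.0782]
ee_rot: [[-0.982, -0.19, -0.007], [-0.19, 0.982, -0.002], [0.007, -0.001, -1.0]]
force: [-0.0, 1.2, -0.2]
opening: 0.029
w3 [101.23663489 266.77496892] [637.7  92.6  74.8  72.1  -1.4]
w5 [436.78745136 290.94503891] [638.3  88.7  75.2  74.   87.4]
w6 [248.24079164 307.3051127 ] [637.6  90.9  75.   70.4  -2.2]
t 19.12 tcp mm [634.7  89.6  78.2] xang -169.08 tilt [-0.0067 -0.0019] open 29.0 F [-0.   1.2 -0.2]
```

Holder centre is at (638,90.5) from three views. Lowering.

```bash
python3 -m crank '[[255,0.001,0,-0.015,0,0,0],[255,0.001,0,-0.028,0,0,0],[255,0.001,0,-0.038,0,0,0],[255,0.001,0,-0.044,0,0,0],[255,0.001,0,-0.0455,0,0,0],[255,0.001,0,-0.0455,0,0,0]]'
```

```text
clock: 19.88
position: [0.638, 0.0902, 0.0363]
ee_rot: [[-0.982, -0.19, 0.001], [-0.19, 0.982, 0.0], [-0.001, -0.0, -1.0]]
force: [-0.8, 0.3, 2.4]
opening: 0.0296
```

```bash
python3 -m crank '[[200,0,0,0,0,0,0],[150,0,0,0,0,0,0],[100,0,0,0,0,0,0],[0,0,0,0,0,0,0],[0,0,0,0,0,0,0],[0,0,0,0.03,0,0,0],[0,0,0,0.09,0,0,0],[0,0,0,0.14,0,0,0],[0,-0.02,0.03,0.165,0,0,-0.07]]'
python3 -m crank '[[0,-0.03,0.04,0,0,0,-0.1],[0,-0.06,0.08,0,0,0,-0.2],[0,-0.09,0.12,0,0,0,-0.3],[0,-0.12,0.155,0,0,0,-0.4],[0,-0.15,0.195,0,0,0,-0.436],[0,-0.181,0.232,0,0,0,-0.436],[0,-0.181,0.232,0,0,0,-0.436],[0,-0.181,0.232,0,0,0,-0.436]]'
cat >> h.py <<'E'
def spat(p,d,c,z=.0):
    C=cloud(d,c)
    for b in blobs(mask(p,'orange',120,60),100):
        v,u=np.nonzero(b[1]);P=plane(np.c_[u,v],c,.014+z);print('orange',np.round(b[2]),rect(P))
E
python3 - <<'E'
from h import *
tcp();print(np.round(state()['joint_pos'],1));c=get_calibration('wrist');p,d=capture('wrist');cv2.imwrite('pics/w7.png',p);np.savez('w7.npz',p=p,d=d)
spat(p,d,c)
g=cv2.cvtColor(p,cv2.COLOR_BGR2GRAY)
# neutral steel/black parts in a window round the tool point
h=cloud(d,c)
P=plane(np.argwhere(np.ones(g.shape))[:,::-1],c,.014).reshape(*g.shape,3)
H=cv2.cvtColor(p,cv2.COLOR_BGR2HSV)
win=(np.hypot(P[...,0]-.437,P[...,1]-.352)<.12)
dk=np.uint8(win&(g<45)&(h[...,2]>.005)&(h[...,2]<.03))*255
for b in blobs(dk,40): print('dark',b[2],rect(P[b[1]]))
cap_s=get_calibration('scene');p2,d2=capture('scene');cap(p2,d2,cap_s,'yellow',10)
E
```

```text
clock: 21.0
position: [0.6196, 0.1195, 0.2043]
ee_rot: [[-0.993, -0.116, 0.006], [-0.116, 0.993, 0.002], [-0.006, 0.001, -1.0]]
force: [-0.7, 0.4, 0.2]
opening: 0.0856
clock: 22.0
position: [0.4368, 0.3521, 0.2008]
ee_rot: [[-0.951, 0.309, -0.0], [0.309, 0.951, -0.0], [-0.0, -0.0, -1.0]]
force: [-0.2, 0.2, 0.7]
opening: 0.0856
t 22.0 tcp mm [436.8 352.1 200.8] xang 161.99 tilt [-0.     -0.0002] open 85.6 F [-0.2  0.2  0.7]
[  55.4   17.2  -11.3    0.   -61.5 -163.4]
orange [116.   3.] [251.8 267.2  44.1   7.6  70.8]
orange [106.  45.] [282.9 248.   59.6  45.5 -29.5]
orange [261. 164.] [441.5 353.   78.6  13.2 -18. ]
dark [260.70510397 146.34971645] [424.8 358.4  47.6  12.6 -18.2]
dark [260.89591078 212.42750929] [493.6 335.6  29.   12.2 -17.6]
yellow [32. 77.] xy -359.0 -438.2 dia 41.0 z 71.0
yellow [22. 80.] xy -351.6 -470.9 dia 45.1 z 73.4
yellow [ 7. 85.] xy -351.8 -521.2 dia 53.0 z 73.3
yellow [319. 216.] xy 640.0 89.7 dia 31.7 z 73.0
```

View pics/w7.png

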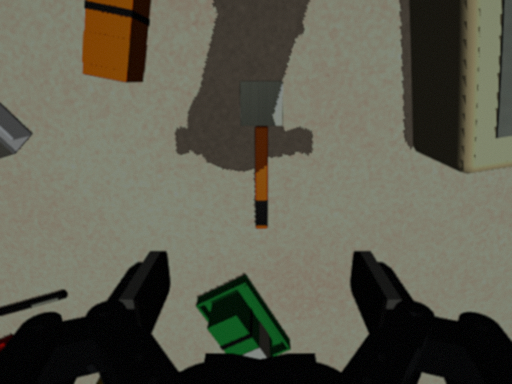

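The wrist view shows the spatula under the tool: blade (261,103), handle (261,164), sleeve (261,212). The green carton is fine. Yellow cap reads 73–74 mm high at its holder, so it is upright. Gripping the spatula at its origin, about (436.5,354.5).

```bash
python3 -m crank '[[0,0,0.0024,-0.06,0,0,0],[0,0,0.0024,-0.12,0,0,0],[0,0,0.0024,-0.17,0,0,0],[0,0,0.0024,-0.19,0,0,0],[0,0,0.0024,-0.195,0,0,0],[255,0,0.0024,-0.195,0,0,0],[255,0,0.0024,-0.195,0,0,0],[255,0,0.0024,-0.195,0,0,0],[255,0,0.0024,-0.195,0,0,0],[255,0,0.0024,-0.195,0,0,0]]' 40
```

```text
clock: 23.35
position: [0.4371, 0.355, 0.0067]
ee_rot: [[-0.951, 0.309, 0.001], [0.309, 0.951, 0.001], [-0.001, 0.001, -1.0]]
force: [-1.4, -0.3, 4.4]
opening: 0.0125
```

```bash
python3 -m crank '[[255,0,0,0.02,0,0,0],[255,0,0,0.06,0,0,0],[255,0,0,0.11,0,0,0.02],[255,0,-0.03,0.15,0,0,0.05],[255,0,-0.08,0.18,0,0,0.1],[255,0,-0.13,0.18,0,0,0.15],[255,0,-0.18,0.18,0,0,0.188],[255,0,-0.23,0.18,0,0,0.188],[255,0,-0.28,0.18,0,0,0.188],[255,0,-0.33,0.18,0,0,0.188]]'
python3 -m crank '[[255,0,-0.05,0,0,0,0],[255,0,-0.1,0,0,0,0],[255,0,-0.15,0,0,0,0],[255,0,-0.2,0,0,0,0],[255,0,-0.25,0,0,0,0],[255,0,-0.27,0,0,0,0],[255,0,-0.275,0,0,0,0],[255,0,-0.275,0,0,0,0]]'
cat > look.py <<'E'
from h import *
import sys
tcp();c=get_calibration('wrist');p,d=capture('wrist');cv2.imwrite('pics/%s.png'%sys.argv[1],p);np.savez(sys.argv[1]+'.npz',p=p,d=d)
C=cloud(d,c);g=cv2.cvtColor(p,cv2.COLOR_BGR2GRAY)
P=plane(np.argwhere(np.ones(g.shape))[:,::-1],c,.013).reshape(*g.shape,3)
win=(abs(P[...,0]-.427)<.13)&(abs(P[...,1]+.356)<.08)&(C[...,2]<.03)
for t in(45,60):
    m=np.uint8(win&(g<t))*255
    B=max(blobs(m),key=lambda b:b[3][4]);print('tray dark',t,B[2],rect(P[B[1]]))
spat(p,d,c,float(sys.argv[2]))
E
python3 look.py w8 .18
```

```text
clock: 24.6
position: [0.4363, 0.0231, 0.1858]
ee_rot: [[-0.992, 0.126, 0.0], [0.126, 0.992, 0.0], [-0.0, 0.0, -1.0]]
force: [0.5, 0.4, -0.0]
opening: 0.0125
clock: 25.6
position: [0.4366, -0.2501, 0.1855]
ee_rot: [[-0.992, 0.127, -0.001], [0.127, 0.992, 0.0], [0.001, 0.0, -1.0]]
force: [-0.6, -0.1, -0.6]
opening: 0.0124
t 25.6 tcp mm [ 436.6 -250.1  185.5] xang 172.73 tilt [-0.0005  0.0004] open 12.4 F [-0.6 -0.1 -0.6]
tray dark 45 [154.62576211 167.14499501] [ 426.3 -355.8  187.6  100.4   -7.3]
tray dark 60 [154.63595215 166.49541977] [ 426.2 -355.6  187.7  101.1   -7.2]
orange [260. 258.] [ 439.9 -249.7   80.4   13.7   -6.4]
```

View pics/w8.png

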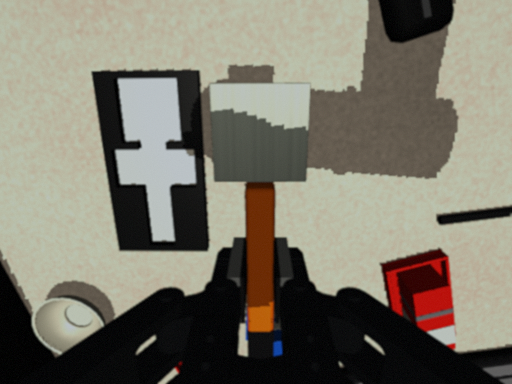

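The wrist view shows the shadow tray (155,167) with its blade bay at the top, the same way as the held blade (260,130). The tray measures 188x101 mm at (426.3,−355.7), −7.25°. Moving over it.

```bash
python3 -m crank '[[255,-0.003,-0.03,0,0,0,0],[255,-0.006,-0.06,-0.02,0,0,0],[255,-0.0085,-0.09,-0.06,0,0,0],[255,-0.0093,-0.106,-0.1,0,0,0],[255,-0.0093,-0.106,-0.13,0,0,0],[255,-0.0093,-0.106,-0.148,0,0,0],[255,-0.0093,-0.106,-0.148,0,0,0],[255,-0.0093,-0.106,-0.148,0,0,0]]'; python3 look.py w9 .033
```

```text
clock: 26.65
position: [0.4285, -0.3561, 0.0388]
ee_rot: [[-0.992, 0.125, 0.001], [0.125, 0.992, -0.001], [-0.002, -0.001, -1.0]]
force: [0.3, 0.1, -0.4]
opening: 0.0124
t 26.65 tcp mm [ 428.5 -356.1   38.8] xang 172.82 tilt [ 0.0014 -0.0009] open 12.4 F [ 0.3  0.1 -0.4]
tray dark 45 [184.50743802 159.62491145] [ 399.4 -385.7  141.9   35.8   -7.3]
tray dark 60 [255.0180474  150.60067406] [ 403.2 -354.3  141.9   99.7   -7.1]
orange [260. 256.] [ 430.9 -355.3   82.9   13.7   -7. ]
```

View pics/w9.png

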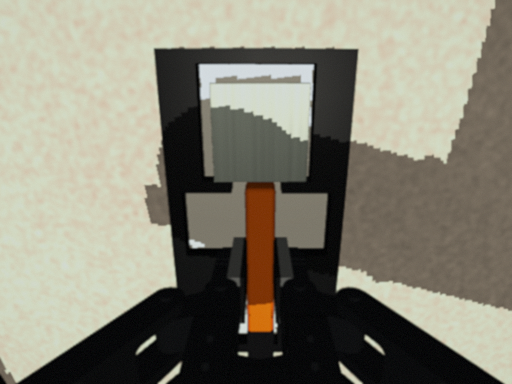

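It is aligned: the blade (260,130) lies in the bay (198–315), about 1.5 mm off laterally. Correcting that while lowering, then releasing with a small opening.

```bash
python3 -m crank '[[255,0,-0.0013,-0.01,0,0,0],[255,0,-0.0013,-0.02,0,0,0],[255,0,-0.0013,-0.027,0,0,0],[255,0,-0.0013,-0.029,0,0,0],[255,0,-0.0013,-0.029,0,0,0]]'
```

```text
clock: 27.32
position: [0.4272, -0.3576, 0.0097]
ee_rot: [[-0.992, 0.126, -0.001], [0.126, 0.992, 0.0], [0.001, 0.0, -1.0]]
force: [-1.9, 2.9, 8.3]
opening: 0.0124
```

```bash
python3 -m crank '[[170,0,0,0,0,0,0],[160,0,0,0,0,0,0],[160,0,0,0,0,0,0],[160,0,0,0.03,0,0,0],[160,0,0,0.08,0,0,0],[160,-0.02,0.03,0.14,0,0,0],[160,-0.03,0.08,0.19,0,0,0],[160,-0.03,0.1,0.2,0,0,0],[0,-0.03,0.1,0.2,0,0,0],[0,-0.03,0.1,0.2,0,0,0]]'
python3 look.py w10 .003
python3 - <<'E'
from h import *
c=get_calibration('scene');p,d=capture('scene');cap(p,d,c,'yellow',15);cap(p,d,c,'blue',15);print(tray(p,c,'red'))
C=cloud(d,c)
cv2.imwrite('pics/s2.png',cv2.resize(p[150:350,60:420],None,fx=2,fy=2))
a=cv2.imread('pics/w10.png');b=cv2.imread('pics/s2.png');cv2.imwrite('pics/fin.png',np.hstack([cv2.resize(a,(395,296)),cv2.resize(b,(405,296))]))
E
```

```text
clock: 28.58
position: [0.3973, -0.2577, 0.2082]
ee_rot: [[-0.992, 0.126, -0.001], [0.126, 0.992, 0.0], [0.001, 0.0, -1.0]]
force: [0.4, 0.3, 0.1]
opening: 0.067
t 28.57 tcp mm [ 397.3 -257.7  208.2] xang 172.74 tilt [-0.0007  0.0004] open 67.0 F [0.4 0.3 0.1]
tray dark 45 [175.33993352 190.38401503] [ 426.  -356.   189.2  100.    -7.4]
tray dark 60 [175.41585671 189.49250208] [ 425.7 -355.7  190.   101.    -7.3]
orange [176. 200.] [ 431.9 -356.    81.3   14.5   -7.1]
yellow [33. 77.] xy -352.1 -433.2 dia 43.8 z 73.3
yellow [13. 83.] xy -345.9 -496.9 dia 95.7 z 72.7
yellow [318. 216.] xy 640.5 90.4 dia 32.6 z 73.0
blue [193. 274.] xy 620.5 -252.0 dia 29.0 z 72.6
blue [116. 374.] xy 741.4 -477.3 dia 59.8 z 68.8
[(array([107., 178.]), array([ 180.9, -340.1,  172.5,   95.7,   17.4]), 1279), (array([260., 255.]), array([631.8, -79.3, 123.1,  73.1,   8.9]), 1060), (array([172., 346.]), array([ 724.7, -359.9,   84.1,   48.9,   13.8]), 887), (array([  8., 372.]), array([ 601.6, -689.7,   72.2,   35.4,    5.9]), 424)]
```

View pics/fin.png

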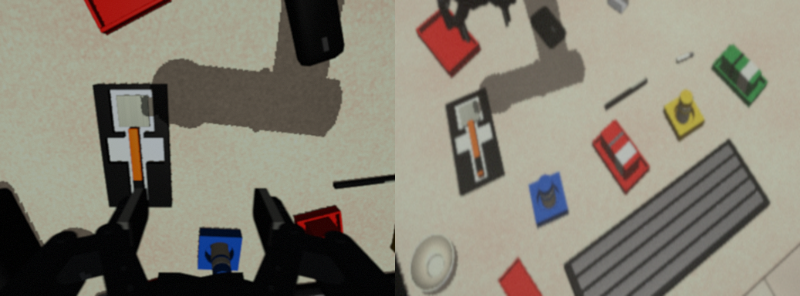

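Everything is in place: the spatula lies in its pocket (left view), and both vials and both cartons stand in their places. One last numeric check on flatness, then I'll hand in.

```bash
python3 - <<'E'
from h import *
c=get_calibration('wrist');p,d=capture('wrist');C=cloud(d,c)
t=np.radians(172.7);X=np.array([np.cos(t),np.sin(t)]);Y=np.array([-X[1],X[0]])
q=C.reshape(-1,3);r=q[:,:2]-[.4265,-.3557];u,v=r@X,r@Y
for a in(-.07,-.05,-.02,.01,.03):print('handle',a,np.round(np.nanmedian(q[(abs(u-a)<.006)&(abs(v)<.004),2])*1000,1),end=' ')
for a in(.045,.07):
    for b in(-.015,.015):print('blade',a,b,np.round(np.nanmedian(q[(abs(u-a)<.006)&(abs(v-b)<.004),2])*1000,1),end=' ')
c=get_calibration('scene');p,d=capture('scene')
for k in('red','green'):print('\n',k,carton(p,d,c,k,(.043,.056)))
C=cloud(d,c).reshape(-1,3)
for n,x,y,a in(('red',.6296,-.0793,9.3),('green',.637,.264,11.2)):
    a=np.radians(a);
    for s in(-.033,.033):
        for w in(-.012,.012):
            o=np.array([x+s*np.cos(a)-w*np.sin(a),y+s*np.sin(a)+w*np.cos(a)])
            print(n,s,w,np.round(np.nanmedian(C[(np.hypot(*(C[:,:2]-o).T)<.008)&(C[:,2]>.03),2])*1000,1),end=' ')
close_job()
E
```

```text
handle -0.07 16.9 handle -0.05 16.8 handle -0.02 16.6 handle 0.01 16.7 handle 0.03 15.9 blade 0.045 -0.015 6.8 blade 0.045 0.015 6.7 blade 0.07 -0.015 6.6 blade 0.07 0.015 6.4 
 red [(array([259., 247.]), array([627.9, -77. ,  91.4,  42.4,   8.9]), 480)]

 green [(array([363., 190.]), array([622.4, 261.9,  60.3,  35.7,  12.6]), 194)]
red -0.033 -0.012 47.2 red -0.033 0.012 47.8 red 0.033 -0.012 48.1 red 0.033 0.012 48.5 green -0.033 -0.012 47.8 green -0.033 0.012 49.1 green 0.033 -0.012 48.7 green 0.033 0.012 48.9 the job is handed in; nothing more can be done
```

The job is done and handed in after about 29 s of the 120 s on the robot's clock. The red and green cartons stand in their trays, the blue and yellow vials stand in their holders, and the spatula lies in its pocket in the shadow tray, blade in the bay.

What the last checks showed:
- **Cartons:** tops read 47–49 mm at the corners, against an expected 49 mm, so both are flat on their tray floors. The red one used the tray measuring 120 × 72 mm.
- **Vials:** cap tops read about 73 mm, against an expected 74 mm. Both are upright, and the caps are within about 3 mm of the well centres.
- **Spatula:** the handle reads about 17 mm and the blade about 7 mm, as expected for lying flat. It is about 1–2 mm from the pocket's origin.

- **Disagreement:** the last scene picture gave the green carton as a 60 × 36 mm rectangle, because its white band broke the colour mask. The four height readings and the pictures show it seated.

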